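# Seat a carrier plate on its locating pins and close the clamp

### The arm

A 6-joint arm with a two-finger parallel gripper is mounted at the origin on the work surface. World frame = base frame: x ahead of the robot, y to its left, z up, the work surface at z = 0. Lengths are in mm, angles in rad, forces in N, time in s.
With the tool pointing down it reaches from about 300 to 775 mm from the base axis. Payload 14.6 kg.
Tool frame: the origin (TCP) lies on the centre line of the jaws, within the pads' length; the fingertips stand 19 mm ahead of it and the grasp point (between the pads) is the TCP (bot.tip_reach is the distance from the TCP to the fingertips, in mm); z points along the fingers, y is the line along which they close (so a half turn about z gives the same grasp; the last joint's range is limited). The gripper opens to 85 mm and grips with 20 to 120 N. Pads are 22 mm wide; open, the fingers measure 114 mm over their backs; the gripper's body (76 mm by 85 mm) begins 54 mm behind the grasp point. The pads swing forward as they close: fully open they stand 13 mm farther back than shut.
Start: joints at [-1.35, 0.3, 1.521, -0, 1.321, -0.067], TCP at [156.107, -527.371, 250.281] pointing down, gripper open.
Joint ranges: [-3.03, 3.03], [-0.79, 2.21], [0.23, 2.52], [-1.04, 4.18], [0, 3.07], [-2.55, 2.55]. Speed limits (rad/s): [2.22, 2.22, 2.57, 3.14, 3.14, 3.14].

### API

Orientations are given as a unit quaternion [w, x, y, z].
In Python, from rig import bot gives the robot as it stands. Calls block until the motion is done:
- bot.move_to(position, orientation): joint-space move of the TCP to a pose.
- bot.servo_line(position, attitude=None, speed=150, until_force=None): straight line of the TCP; attitude=None keeps the orientation; speed is the mean speed in mm/s. With until_force (N) it stops when the force on the tool has changed by that much, and returns True; else False.
- bot.move_joints(angles): joint-space move.
- bot.move_gripper(opening, grip_force=None): finger opening in mm; grip_force is the grip in N (None keeps the last); returns when the fingers have stopped.
- bot.dwell(seconds).
- bot.ik(position, orientation): joint angles nearest the present ones, or None.
- bot.read_state(): the state.
- bot.read_camera(name): name is "scene" or "top" or "wrist"; returns a dict with "image" (400x640x3 uint8, blue, green, red), "depth" (400x640 float32, mm along the optical axis (not along the pixel's ray), 0 where there is no reading), "fovy" (degrees; the focal length in pixels is half the picture's height over the tangent of half this angle, whatever the lens; pixels are square), "cx", "cy" (the principal point, pixels), "eye" and "attitude" of the camera in the world; the wrist camera has in their place "mount" (4x4, takes a point from camera to tool coordinates, whose origin is the TCP and whose axes are the flange's). Camera axes: x right, y down, z forward; pixel columns grow to the right and rows downward; lengths in mm; the calibration is good to about 2 mm. A picture is of the moment at which its call begins: read the wrist's pose just before it.
A pose or a line that the arm cannot do raises bot.MotionError and nothing moves.
- bot.finish_job(): hands the job in; it is judged then, once.
The state is a dict: "clock": time; "joint_positions": joint angles; "qvel": joint speeds; "effort": joint torques, N m; "ee_pos": TCP position; "tool_rot": TCP orientation; "ft_force": force on the tool from outside, world axes, zero at the start; "moment": the same for the moment, N m; "grip_width": finger opening in mm; "grip_force": force on a finger pad.
Only numpy, scipy, OpenCV 4.12 (cv2) and the standard library are available. Lean on these libraries where they do the work, as an engineer would, in place of code of your own. Each camera call takes 0.05 s, during which the arm holds its last target. There are 200 camera calls.

### The job

Push the perforated aluminium carrier plate along the channel of the blue fixture until it drops over the two brass locating pins and lies flat in the nest; then push the red knob to swing the clamp arm fully closed over the seated plate. Slide the plate only, never lift it off the fixture, and leave the other things on the table where they are.

Things in the scene. Friction and masses are not known exactly. Their poses are not given: they have to be found in the camera images.
- fixture: blue loading fixture bolted to the table; base slab x -67 to 83, y -135 to 140 mm, top at z 20 (the nest floor). Origin: on the table below point infeed_edge. +y is the feed direction, +x points away from the robot, z up. Two black rails, tops at z 30, inner faces at x -46.5 and 46.5, run from y -135 to 60 mm. No end stop: only the two brass pins catch the plate.
- infeed_edge (a point): middle of the step edge, at (0, 0, 26) mm in the fixture's frame. Before it (y -135 to 0) lies the dark steel infeed deck, top at z 26, open at its -y end; past it the nest, floor at z 20. Pushed +y by its trailing edge, the carrier rides level over the step on to the pin tops, then drops 6 mm when its holes meet the pins.
- carrier: loose perforated aluminium plate, 90 (x) x 100 (y) x 6 mm, 0.1-0.2 kg; origin: centre of its underside; axes parallel to the fixture's within 1 deg. Starts flat on the infeed deck between the rails, its centre 30-80 mm before the step. Seated: centre at about x 0, y 52.5 mm of the fixture, underside at z 20, top at z 26 mm, flush with the infeed deck. Small dark dots are only marks.
- hole_a (a point): centre of the carrier's trailing large hole, at the underside: (-30, -15, 0) mm in the carrier's frame; hole diameter 13 mm
- hole_b (a point): centre of the carrier's leading large hole, at the underside: (30, 15, 0) mm in the carrier's frame; hole diameter 13 mm
- pin_a (a point): top of the brass pin for hole_a, at (-30, 37.5, 25) mm in the fixture's frame; pin 9 mm diameter, 5 mm tall, its top 1.5 mm coned to 5 mm diameter
- pin_b (a point): top of the brass pin for hole_b, at (30, 67.5, 25) mm in the fixture's frame; same shape as pin_a
- clamp_pivot (a point): on the vertical hinge axis of the swing clamp, at (66, 95, 28) mm in the fixture's frame
- clamp_knob (a point): centre of the top of the red upright knob on the clamp arm: 12 mm diameter, from z 36 to 66 mm of the fixture, 42 mm from the hinge axis. The steel arm is 16 mm wide, 52 mm long, from z 28 to 36 mm; closed, it lies over the seated carrier with a gap of 2 mm.
- clamp (a joint): swing clamp angle, rad: 0 open, arm along the fixture's +y; grows counterclockwise seen from above to 1.57, a hard stop, fully closed, arm along the fixture's -x over the plate. Starts between 0 and 0.35. Light friction (under 1 N at the knob); stays where it is left.
- magazine_1: hollow aluminium magazine, open at both ends, 160 x 66 x 100 mm high, loose bystander; origin under its centre
- magazine_2: second magazine, same as magazine_1, loose bystander
- spare_plates: pile of four spare plates, 90 x 100 x 24 mm, loose bystander (one rigid piece), not the carrier to be seated; origin under its centre
- screwdriver: screwdriver lying beside the fixture on the robot's side, loose bystander, about 200 mm long, 26 mm high
- jar: small capped jar, 44 mm diameter, 60 mm high, behind the fixture, loose bystander; origin under its centre
- gauge: steel plug gauge standing behind the fixture, 32 mm diameter, 47 mm high, loose bystander; origin under its centre
- bin: open blue bin, 120 x 160 x 60 mm, loose bystander; origin under its centre
Mind the look-alikes: they are no part of the job. Of the things like the carrier, leave any that is green; of the rest the smaller one is meant.

How it is judged (in metres and radians):
On the way, in this order (a step that is already met when the one before it is completed fails the run):
1. the carrier lies seated over both pins, the clamp still open (below 0.8 rad) (horizontal distance between hole_a and pin_a below 0.004 m and horizontal distance between hole_b and pin_b below 0.004 m and z of carrier in the frame of fixture below 0.0225 m and angle between carrier's own z axis and vertical below 0.04 rad and value of joint clamp below 0.8 rad), for 0.2 s.
2. the clamp is closed over the seated carrier (horizontal distance between hole_a and pin_a below 0.004 m and horizontal distance between hole_b and pin_b below 0.004 m and z of carrier in the frame of fixture below 0.0225 m and angle between carrier's own z axis and vertical below 0.04 rad and value of joint clamp above 1.4 rad), for 0.2 s.
At the end, for the whole second after the job is handed in: Both large holes lie within 4 mm (horizontally) of their pins, the carrier's underside is less than 2.5 mm above the nest floor, the plate tilts less than 0.04 rad and is at rest, and the clamp is closed beyond 1.4 rad of its 1.57 (all of step 2 and linear speed of carrier below 0.01 m/s); the robot touches nothing.
It fails at once if the carrier is lifted: its underside centre more than 12 mm above the infeed deck, or it tips more than 0.25 rad (z of carrier in the frame of fixture above 0.038 m or angle between carrier's own z axis and vertical above 0.25 rad).
It fails at once if a bystander is moved more than 20 mm (distance of any of magazine_1, magazine_2, spare_plates, screwdriver, jar, gauge, bin from where it was at the start of the episode above 0.02 m).
It also fails if it takes over 54 s, if anything falls off the work surface, if the arm or the gripper's body presses on something with over 40 N, if the wrist force passes 120 N, or if a joint passes its speed limit or range.

## Working session

There is one attempt and no reset: what is moved stays moved. The work goes in short steps, each a Python script; the robot and the scene stay as the last script left them, time stands still between calls to the robot, and variables do not carry over. Pictures are saved under pics/ and viewed, at most 10 in all, crops included, and the job is handed in when it is done.

```bash
ls; mkdir -p pics
cat > h.py <<'E'
import numpy as np, cv2
from scipy.spatial.transform import Rotation as R
from rig import bot
def rot(q): return R.from_quat([q[1],q[2],q[3],q[0]]).as_matrix()
def cam(name):
    s=bot.read_state(); c=bot.read_camera(name)
    c['f']=200/np.tan(np.radians(c['fovy'])/2)
    if 'mount' in c:
        M=np.array(c['mount']); T=np.eye(4); T[:3,:3]=rot(s['tool_rot']); T[:3,3]=s['ee_pos']
        M=T@M; c['E']=M[:3,3]; c['Rm']=M[:3,:3]
    else:
        c['E']=np.array(c['eye']); a=np.array(c['attitude']); c['Rm']=rot(a) if a.size==4 else a
    return c
def ray(c,u,v,z):
    d=c['Rm']@np.array([(u-c['cx'])/c['f'],(v-c['cy'])/c['f'],1]); return c['E']+d*(z-c['E'][2])/d[2]
def proj(c,p):
    q=c['Rm'].T@(np.array(p)-c['E']); return c['cx']+c['f']*q[0]/q[2], c['cy']+c['f']*q[1]/q[2]
def cloud(c):
    v,u=np.mgrid[0:400,0:640]; d=c['depth']
    P=np.stack([(u-c['cx'])/c['f']*d,(v-c['cy'])/c['f']*d,d],-1)@c['Rm'].T+c['E']; P[d==0]=np.nan; return P
E
python3 - <<'E'
from h import *
for n in ['scene','top']:
    c=cam(n); cv2.imwrite(f'pics/{n}1.png',c['image']); print(n,c['E'],c['Rm'],c['f'])
    np.savez(f'{n}1.npz',**{k:c[k] for k in c})
print(bot.read_state())
E
```

```text
pics
scene [1218.73327375  650.75350105 1061.32505704] [[-7.02289593e-01  5.09628195e-01 -4.97059785e-01]
 [ 7.11891256e-01  5.02353698e-01 -4.90766341e-01]
 [-4.08543231e-04 -6.98512608e-01 -7.15597631e-01]] 481.3010299180952
top [ 442.0524769   -10.60774833 1617.43269743] [[ 0.01971565 -0.99703818  0.0743381 ]
 [-0.99978651 -0.02012055 -0.00470172]
 [ 0.00618352 -0.07422953 -0.99722201]] 502.4134918812116
{'clock': 0.1, 'joint_positions': array([-1.34961087e+00,  3.00429240e-01,  1.52150925e+00,  1.14476669e-05,
        1.32070349e+00, -6.66151423e-02]), 'qvel': array([-0.00047163, -0.00487599, -0.00218712, -0.00129238, -0.00127507,
       -0.00183044]), 'effort': array([ 2.51212776e-03, -5.44374919e+01, -3.62371194e+01, -3.13813769e-05,
        3.02725377e-03,  1.98725473e-05]), 'ee_pos': array([ 156.06487054, -527.1992645 ,  249.77465468]), 'tool_rot': array([-5.23521367e-04,  9.89664273e-01,  1.43402757e-01, -3.49795610e-05]), 'ft_force': array([-0.31935766, -0.08864244, -0.2652102 ]), 'moment': array([-0.04047399,  0.02447367, -0.00993349]), 'grip_force': 0.0, 'grip_width': 85.37613751376125}
```

View pics/scene1.png

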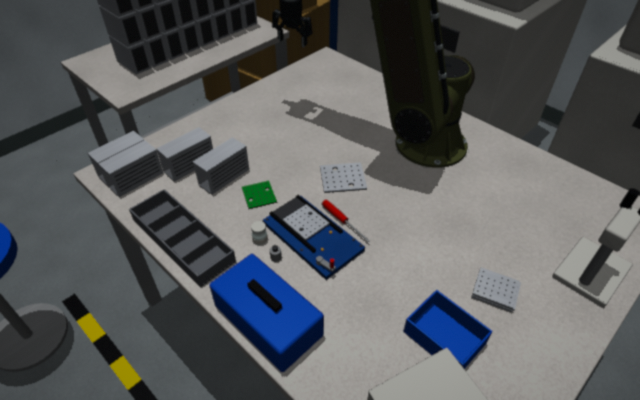

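View pics/top1.png

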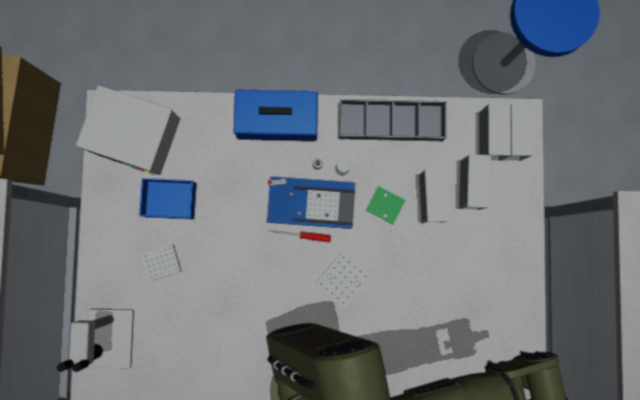

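The top view shows the fixture at about (311,202) with feed to image left, the carrier at (323,205), the knob at (270,182), the screwdriver at (300,236), and the jar and gauge at (342,168) and (317,163). The green plate at (386,205) and the larger plate at (343,280) are look-alikes. Next I'll get a coarse fixture pose and take a close look.

```bash
cat >> h.py <<'E'
def down(yaw):  # tool z down, tool x at world angle yaw
    M=np.array([[np.cos(yaw),np.sin(yaw),0],[np.sin(yaw),-np.cos(yaw),0],[0,0,-1]])
    q=R.from_matrix(M).as_quat(); return np.array([q[3],q[0],q[1],q[2]])
E
python3 - <<'E'
from h import *
c=dict(np.load('top1.npz')); im=c['image'].astype(int)
b,g,r=im[...,0],im[...,1],im[...,2]
m=((b>r+40)&(b>g+25)).astype(np.uint8); m[:170]=0;m[232:]=0;m[:,:255]=0;m[:,365:]=0
v,u=np.nonzero(m); P=np.array([ray(c,a,bb,20)[:2] for a,bb in zip(u,v)],np.float32)
rc=cv2.minAreaRect(P); print(rc)
M=np.array(c['mount']) if 'mount' in c else None
ctr=np.array(rc[0]); 
q=down(0.0)
for yaw in (0,np.pi/2,-np.pi/2,np.pi):
    j=bot.ik([ctr[0],ctr[1],330],down(yaw)); print(yaw,None if j is None else np.round(j,2))
print(bot.read_camera('wrist')['mount'])
E
```

```text
((591.8939208984375, 8.937469482421875), (270.41107177734375, 147.55165100097656), 86.95838928222656)
0 [-0.05  0.35  1.27 -0.    1.52  1.52]
1.5707963267948966 [-0.05  0.35  1.27 -0.    1.52 -0.05]
-1.5707963267948966 None
3.141592653589793 [-0.05  0.35  1.27 -0.    1.52 -1.62]
[[ 6.99993107e-04 -9.53117551e-01 -3.02599476e-01  7.84383826e+01]
 [ 9.99999626e-01  5.13442769e-04  6.96040630e-04 -4.94008110e-01]
 [-5.08041028e-04 -3.02599850e-01  9.53117554e-01 -1.22226695e+02]
 [ 0.00000000e+00  0.00000000e+00  0.00000000e+00  1.00000000e+00]]
```

Run:
```python
from h import *
yaw=np.radians(-3.04)
bot.move_to([592,40,300],down(yaw+np.pi/2)); bot.dwell(.3)
c=cam('wrist'); print(c['E'],c['f']); cv2.imwrite('pics/w1.png',c['image']); np.savez('w1.npz',**c)
print(bot.tip_reach, bot.read_state()['clock'])
```

```text
[597.2509263  117.59899903 422.23045962] 308.82373689942926
19.0 3.0417
```

View pics/w1.png

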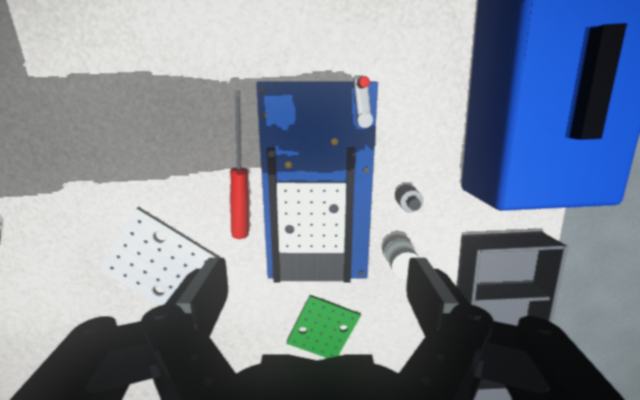

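The wrist view shows the carrier at (312,217) with holes at (290,229) and (334,209). The pins are at (288,165) and (334,142), and the knob is at (364,82) with its hinge at (365,121). I'll measure all of these.

Run:
```python
from h import *
c=dict(np.load('w1.npz')); im=c['image'].astype(int); b,g,r=im[...,0],im[...,1],im[...,2]
def win(m,u0,u1,v0,v1):
    k=np.zeros((400,640),np.uint8); k[v0:v1,u0:u1]=m[v0:v1,u0:u1]; return k
def blobs(k,amin,z):
    n,l,st,ce=cv2.connectedComponentsWithStats(k,connectivity=8)
    for i in range(1,n):
        if st[i,4]>=amin: print('  px',ce[i].round(1),'A',st[i,4],'P',ray(c,*ce[i],z).round(1))
print('pins'); blobs(win((r>b+10),270,350,130,175),8,25)
print('knob'); blobs(win((r>b+50)&(r>g+50),340,385,70,100),10,66)
w=((b+g+r)>400); k=win(w,265,355,175,262)
ct=max(cv2.findContours(k,0,2)[0],key=cv2.contourArea)
hull=cv2.convexHull(ct)[:,0]
P=np.array([ray(c,*p,32)[:2] for p in hull],np.float32); print('carrier',cv2.minAreaRect(P))
fill=cv2.drawContours(np.zeros((400,640),np.uint8),[hull.reshape(-1,1,2)],-1,1,-1)
fill=cv2.erode(fill,np.ones((5,5)))
print('holes'); blobs(((fill>0)&((b+g+r)<330)).astype(np.uint8),25,30)
v,u=np.nonzero(win((b>r+25)&(b>g+15),250,385,70,285)); P=np.array([ray(c,x,y,20)[:2] for x,y in zip(u,v)],np.float32); print('base',cv2.minAreaRect(P))
PC=cloud(c); print('depth z carrier, deck, knob',PC[200:240,300:325,2].mean(),PC[262:272,300:325,2].mean(),PC[80:84,362:366,2])
```

```text
pins
  px [334.1 141.1] A 35 P [616.4  70.9  25. ]
  px [287.9 164.3] A 33 P [555.4  44.4  25. ]
knob
  px [363.9  81.2] A 100 P [648.8 137.8  66. ]
carrier ((581.2761840820312, -30.266799926757812), (102.30471801757812, 91.77162170410156), 86.76786041259766)
holes
  px [333.6 208.5] A 28 P [612.3 -17.7  30. ]
base ((591.05078125, 7.380645751953125), (272.7207946777344, 148.85784912109375), 87.05011749267578)
depth z carrier, deck, knob nan nan [[64.63642635 64.05350061 64.24444551         nan]
 [63.86244501 65.18311262 65.60822104 64.94877001]
 [64.83452827 63.27580644 64.87292837 64.90877001]
 [65.55370806 63.92595936 63.92756527 65.70414427]]
```

```bash
cat >> h.py <<'E'
YAW=np.radians(-3.0); O=np.array([583.1,5.2,0]); RF=R.from_euler('z',YAW).as_matrix()
Q=down(YAW+np.pi/2)
def W(x,y,z): return O+RF@np.array([x,y,z])
def F(p): return RF.T@(np.array(p)-O)
E
python3 - <<'E'
from h import *
bot.move_gripper(40)
bot.move_to(W(0,-110,110),Q)
bot.servo_line(W(0,-110,58),speed=100)
hit=bot.servo_line(W(0,-110,30),speed=15,until_force=4)
s=bot.read_state(); print(hit,F(s['ee_pos']),s['ft_force'],s['grip_width'])
z=s['ee_pos'][2]+2
bot.servo_line(W(0,-110,z),speed=20)
s=bot.read_state(); print(F(s['ee_pos']),s['ft_force'],s['clock'])
hit=bot.servo_line(W(0,-60,z),speed=30)
s=bot.read_state(); print(hit,F(s['ee_pos']),s['ft_force'],s['clock'])
c=cam('wrist'); cv2.imwrite('pics/w2.png',c['image']); print(F(c['E']))
E
```

```text
True [ 5.70055191e-03 -1.10011657e+02  4.35776793e+01] [-2.5163463   0.7554928   6.94186725] 40.288478636795276
[-2.31516550e-02 -1.09996761e+02  4.55186221e+01] [0.39538962 0.15085635 0.24806496] 6.4833
False [-1.38700701e-02 -6.00426197e+01  4.55392476e+01] [ 0.60412978  0.77529321 -0.06884149] 8.3
[  1.20290246  17.95827855 167.79074022]
```

View pics/w2.png

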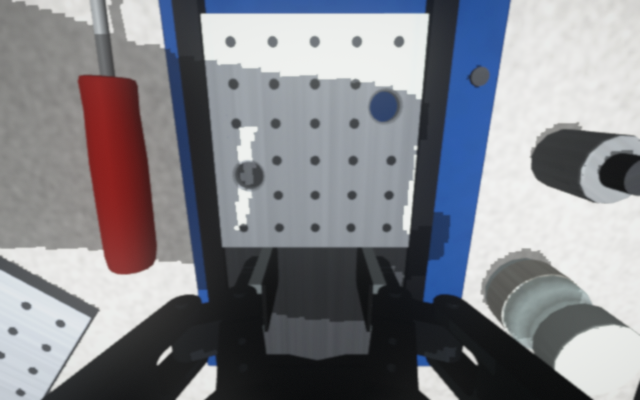

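The plate's trailing edge (row 247) sits against the fingers, and both holes are visible at (248,174) and (384,106). I'll measure the edge offset and push on.

Run:
```python
from h import *
im=cv2.imread('pics/w2.png')
c=cam('wrist'); e=F(ray(c,316,247,32)); l=F(ray(c,315,13.5,32)); print('trail',e,'lead',l)
z=bot.read_state()['ee_pos'][2]
off=e[1]+60.04; print('off',off)
off=(off+l[1]-100+60.04)/2 ; print(off)
bot.servo_line(W(0,-2-off,z),speed=35)
s=bot.read_state(); print(F(s['ee_pos']),s['ft_force'],s['clock'])
bot.servo_line(W(0,2.5-off,z),speed=10); bot.dwell(.2)
s=bot.read_state(); print(F(s['ee_pos']),s['ft_force'],s['clock'])
c=cam('wrist'); cv2.imwrite('pics/w3.png',c['image']); np.savez('w3.npz',**c)
```

```text
trail [  0.5495562  -48.20114254  32.        ] lead [ 0.18885391 51.1597698  32.        ]
off 11.838857461447333
11.51931362969717
[-1.48588954e-02 -1.36485636e+01  4.55485247e+01] [ 0.13561964  0.43704867 -0.05995128] 9.875
[ 2.01646242e-02 -9.04490259e+00  4.55708042e+01] [ 1.15966229 -0.13794089 -0.28113809] 10.675
```

View pics/w3.png

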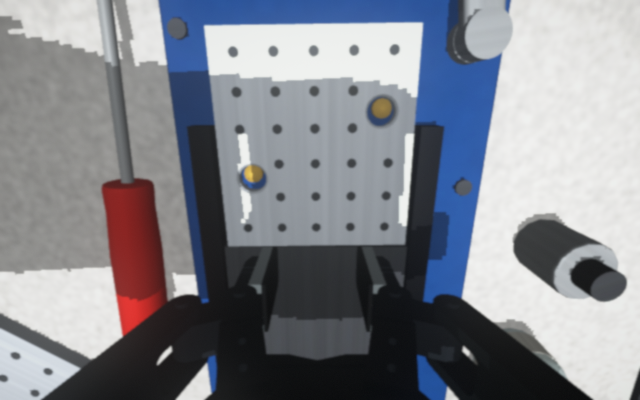

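The plate has dropped: its image is smaller, and both pins show inside the holes at (252,175) and (382,109) with clearance all round. Next I'll back off and prepare the clamp push, checking the blue toolbox height first.

```bash
cat > clamp.py <<'E'
from h import *
c=dict(np.load('w1.npz')); PC=cloud(c); B=PC[0:200,470:640]; print('box z max',np.nanpercentile(B[...,2],98),'x min of high part',np.nanmin(B[...,0][B[...,2]>50]))
PIV=np.array([66,95])
def pose(t,d,z=65):
    er=np.array([-np.sin(t),np.cos(t)]); et=np.array([-np.cos(t),-np.sin(t)])
    p=PIV+42*er-d*et; return W(p[0],p[1],z),down(YAW+t)
T=np.linspace(.18,1.57,8)
if __name__=='__main__':
    for d in (27,17):
        for t in T:
            p,q=pose(t,d); j=bot.ik(p,q); print(np.round(p),None if j is None else np.round(j,2), np.hypot(*p[:2]).round())
E
python3 clamp.py
```

```text
box z max 118.36375329961852 x min of high part 788.8243847938595
[675. 142.  65.] [ 0.15  0.79  1.22 -0.    1.13  1.6 ] 690.0
[666. 145.  65.] [ 0.16  0.77  1.25 -0.    1.12  1.41] 682.0
[656. 146.  65.] [ 0.17  0.76  1.28 -0.    1.1   1.21] 672.0
[646. 146.  65.] [ 0.17  0.74  1.32 -0.    1.09  1.01] 663.0
[637. 144.  65.] [ 0.17  0.72  1.35 -0.    1.07  0.81] 653.0
[628. 139.  65.] [ 0.16  0.7   1.39 -0.    1.06  0.61] 643.0
[620. 133.  65.] [ 0.15  0.68  1.42 -0.    1.04  0.41] 634.0
[613. 126.  65.] [ 0.14  0.66  1.44 -0.    1.03  0.2 ] 626.0
[665. 140.  65.] [ 0.15  0.77  1.26 -0.    1.11  1.6 ] 680.0
[657. 142.  65.] [ 0.16  0.75  1.29 -0.    1.1   1.4 ] 672.0
[648. 141.  65.] [ 0.16  0.74  1.32 -0.    1.09  1.21] 663.0
[639. 139.  65.] [ 0.16  0.72  1.35 -0.    1.07  1.01] 654.0
[631. 136.  65.] [ 0.15  0.7   1.38 -0.    1.06  0.8 ] 645.0
[624. 130.  65.] [ 0.15  0.69  1.41 -0.    1.05  0.6 ] 637.0
[618. 124.  65.] [ 0.14  0.67  1.43 -0.    1.04  0.39] 630.0
[613. 116.  65.] [ 0.13  0.66  1.45 -0.    1.03  0.18] 624.0
```

Run:
```python
from clamp import *
s=bot.read_state(); y=F(s['ee_pos'])[1]; z=s['ee_pos'][2]
bot.servo_line(W(0,y-8,z),speed=40)
bot.servo_line(W(0,y-8,150),speed=120)
bot.move_gripper(0)
p,q=pose(.18,28,150); bot.move_to(p,q)
p,q=pose(.18,28); bot.servo_line(p,q,speed=80)
f0=bot.read_state()['ft_force']
for t in T[:-1]:
    p,q=pose(t,17); h=bot.servo_line(p,q,speed=45,until_force=8)
    s=bot.read_state(); print(round(t,2),h,F(s['ee_pos']).round(1),(s['ft_force']-f0).round(1),s['clock'])
    if h: break
else:
    p,q=pose(1.57,15); h=bot.servo_line(p,q,speed=12,until_force=5)
    s=bot.read_state(); print('end',h,F(s['ee_pos']).round(1),(s['ft_force']-f0).round(1),s['clock'])
```

```text
box z max 118.36375329961852 x min of high part 788.8243847938595
0.18 False [ 75.2 139.4  65.4] [ 0.7 -1.   0.3] 15.6
0.38 False [ 66.5 140.3  65.2] [ 0.4 -1.3 -1.3] 15.95
0.58 False [ 57.6 139.4  65.1] [-0.1 -0.5 -0.6] 16.3
0.78 False [ 49.  136.9  65.1] [ 0.3 -1.2  0.3] 16.65
0.97 False [ 41.1 132.7  65.1] [ 0.1 -1.3 -0.1] 17.0
1.17 False [ 34.2 127.   65.1] [ 1.3 -0.4  1.1] 17.35
1.37 False [ 28.5 120.1  65.1] [ 0.5 -0.9  0.1] 17.7
end True [ 24.  110.7  64.7] [-0.1  0.5  2. ] 18.575
```

Run:
```python
from clamp import *
bot.servo_line(W(24,125,65),speed=60)
bot.servo_line(W(24,125,170),speed=150)
bot.move_to(W(0,85,230),Q); bot.dwell(.3)
c=cam('wrist'); cv2.imwrite('pics/w4.png',c['image'][:, :])
im=c['image'].astype(int); b,g,r=im[...,0],im[...,1],im[...,2]
m=((r>b+60)&(r>g+60)).astype(np.uint8)
n,l,st,ce=cv2.connectedComponentsWithStats(m)
for i in range(1,n):
    if st[i,4]>30: k=F(ray(c,*ce[i],66)); print(ce[i],st[i,4],k.round(1),'angle',np.arctan2(66-k[0],k[1]-95))
print(bot.read_state()['clock'])
```

```text
box z max 118.36375329961852 x min of high part 788.8243847938595
[341.55421687 178.63855422] 83 [23.8 95.6 66. ] angle 1.5568232384630236
[233.63141994 259.22583082] 1324 [-85.2  10.3  66. ] angle 2.081625752733429
20.5667
```

View pics/w4.png

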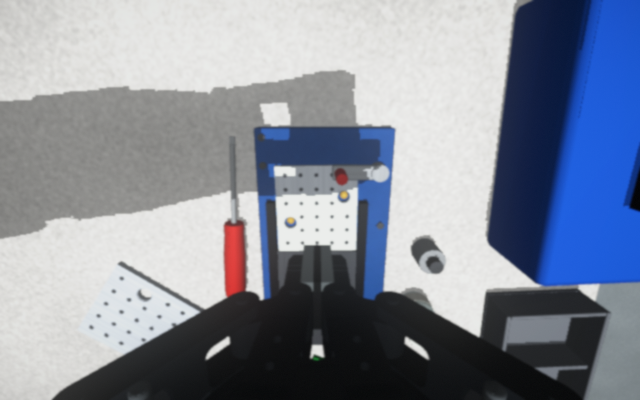

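The clamp arm lies across the plate with the knob at (341,178), about 1.56 rad. Both pins still show in their holes at (291,222) and (344,196), and the gripper is clear.

```bash
python3 -c "
from rig import bot
print(bot.finish_job())"
```

```text
the job is handed in; nothing more can be done
None
```

The carrier plate is seated over both pins and the clamp is closed at about 1.56 rad, measured from the last wrist picture; I handed the job in at about 20.6 s on the robot clock, and no verdict was returned.

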